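# Tip the short cookbook out of the tight row and prop it on the recipe stand

## Robot

A 6-joint arm with a two-finger parallel gripper is mounted at the origin on a cart in front of the work surface, level with it; the furniture and walls round the work are solid. World frame = base frame: x ahead of the robot, y to its left, z up, the work surface at z = 0. Lengths are in mm, angles in rad, forces in N, time in s.
With the tool pointing down it reaches from about 300 to 875 mm from the base axis. Payload 4.2 kg.
Tool frame: the origin (TCP) lies on the front face of the gripper's body, between the roots of the fingers; the fingertips stand 73 mm ahead of it and the grasp point (between the pads) lies 54 mm ahead of it (arm.grasp_offset is the distance from the TCP to the grasp point, in mm); z points along the fingers, y is the line along which they close (so a half turn about z gives the same grasp; the last joint's range is limited). The gripper opens to 85 mm and grips with 20 to 120 N. Pads are 22 mm wide; open, the fingers measure 114 mm over their backs; the gripper's body (76 mm by 85 mm) begins 54 mm behind the grasp point. The pads swing forward as they close: fully open they stand 13 mm farther back than shut.
Start: joints at [-0.02, 0.32, 1.565, -0, 1.257, -0.02], TCP at [575.008, 0.001, 303.938] pointing down, gripper open.
Joint ranges: [-3.11, 3.11], [-0.84, 2.01], [0.21, 2.61], [-1.34, 4.49], [0.05, 2.63], [-2.56, 2.56]. Speed limits (rad/s): [2.57, 2.57, 3.14, 3.14, 3.14, 3.14].

## Interface

Orientations are given as [roll, pitch, yaw] about the fixed x, y, z axes, in that order (R = Rz(yaw) Ry(pitch) Rx(roll)).
In Python, from workcell import arm gives the robot as it stands.
- The arm moves only by the tool jog_arm, called after ">>>" as a command line: name --argument value ..., lists and objects as JSON in quotes. Schema: {"type":"object","properties":{"motion":{"type":"object","properties":{"aperture":{"type":"array","items":{"type":"number"},"minItems":1,"maxItems":20},"x":{"type":"array","items":{"type":"number"},"minItems":1,"maxItems":20},"y":{"type":"array","items":{"type":"number"},"minItems":1,"maxItems":20},"z":{"type":"array","items":{"type":"number"},"minItems":1,"maxItems":20},"turn":{"type":"array","items":{"type":"number"},"minItems":1,"maxItems":20}},"additionalProperties":false,"required":["aperture","x","y","z","turn"]},"grip_force":{"type":"number"},"only":{"type":"string"},"quiet":{"type":"boolean"},"lines":{"type":"string"}},"required":["motion"],"additionalProperties":false}. motion is an object with one list for each field, all of the same length, 1 to 20, a row being the entries at one place: aperture (the finger opening in mm), x, y, z (the shift in mm), turn (a turn about the tool's z in rad); each row shifts and turns the commanded pose from where the row before left it, along the tool's axes as they then stand; what a row does not reach is not made up. A row lasts 1/10 s, in which the tool goes at most 50 mm and 0.15 rad, less where a joint would pass 70% of its speed; a pose out of reach is approached as far as the arm can. The fingers move at their own pace and stop on an object; grip_force is the grip in N (left out, the last holds). Time passes only in rows, so rows that do not move let the fingers close. The tool returns the time, the measured TCP pose, the force, the opening and the grip force at its end. only (a regular expression) keeps the lines of the reply that match it, lines (a string "A,B") keeps lines A to B, and quiet returns only ok. Input that does not fit is refused with a message, and nothing moves.
- arm.get_state(): the state, without advancing time (a new reading comes with each control period).
- arm.read_camera(name): name is "scene" or "side" or "wrist"; returns the picture (480x640x3 uint8, red, green, blue); there is no depth.
- arm.calibration(name): a dict with "mtx" (3x3 intrinsics, pixels), "distortion" ([k1, k2, p1, p2, k3] as OpenCV has them; the pictures are not rectified), "rvec" (rotation vector, rad) and "tvec" (3), from world to camera coordinates, as OpenCV has them. Camera axes: x right, y down, z forward; pixel columns grow to the right and rows downward; lengths in mm; the calibration is good to about 2 mm. A picture is of the moment at which its call begins: read the wrist's pose just before it. calibration takes no time and is no camera call; for the wrist camera it gives the pose at the moment of the call.
- arm.sign_off(): hands the job in; it is judged then, once.
The state is a dict: "clock": time; "q": joint angles; "qd": joint speeds; "tau": joint torques, N m; "tool_pos": TCP position; "orientation": TCP orientation; "wrist_force": force on the tool from outside, world axes, zero at the start; "moment": the same for the moment, N m; "finger_gap": finger opening in mm; "gripper_force": force on a finger pad.
Only numpy, scipy, OpenCV 4.12 (cv2) and the standard library are available. Lean on these libraries where they do the work, as an engineer would, in place of code of your own. Each camera call takes 0.05 s, during which the arm holds its last target. There are 200 camera calls.

## Task

Take the shortest cookbook out of the tightly packed book rack: tip it towards you by its top edge, its foot still in the rack, then grip it by its spine and draw it out. Prop it upright on the recipe stand, roughly in the middle of its ledge and leaning back against the board with one of its covers facing you, and let go. Leave the other books standing in the rack and do not disturb the things round about.

Things in the scene. Friction and masses are not known exactly. Their poses are not given: they have to be found in the camera images.
- short_book: The book to take: shortest of four in the row, closed and rigid, 126 mm deep, 40 thick, 178 tall, about 0.4 kg. Origin: centre of its underside; x from the spine (-63) to the fore-edge (+63), y across the thickness, z up. Spine to the robot. It stands in any of the row's four places between taller books or an end, so tight that its sides cannot be gripped until tipped out.
- short_book_top (a point): Middle of the short book's rear top edge (fore-edge side), 63 mm behind its centre, 178 mm above its underside; axes of the book. Behind it is free air: a closed finger pair fits there to pull the top towards the robot (up to about 15 N). The pressed row holds the book by friction where it is left tipped, up to about 35 degrees.
- tall_book_1: Neighbour book, 126 x 40 x 208 mm. Origin: centre of its underside; x from the spine (-63) to the fore-edge (+63), y across the thickness, z up.
- tall_book_2: Neighbour book, 126 x 40 x 214 mm. Origin: centre of its underside; x from the spine (-63) to the fore-edge (+63), y across the thickness, z up.
- tall_book_3: Neighbour book, 126 x 40 x 201 mm. Origin: centre of its underside; x from the spine (-63) to the fore-edge (+63), y across the thickness, z up.
- rack: Wooden book rack, fixed, 152 (x) x 206 (y) mm. Origin: centre of its underside; open front at -x, facing the robot. Books stand on its base board, 12 mm above the worktop, 1 mm behind the front lip. Low back rail at x = 68 to 76 mm, 40 mm high. End boards 125 mm high at both sides; the one at -y carries a sprung pressure plate.
- rack_lip (a point): Middle of the rear top edge of the rack's front lip, 65 mm in front of the rack's centre, 24 mm above the worktop, 12 mm above the base board: over this edge a book tips. The lip is 10 mm thick.
- rack_end (a joint): Sprung pressure plate inside the rack's -y end, 108 mm high: metres moved towards +y, about 0 while the row is full. It presses the row together with about 12 N, so the books are tight; it follows by only 2 mm, so when a book is taken its gap stays open and the others stand free.
- stand: Wooden recipe stand, fixed on the worktop's front strip, 170 mm wide (y). Origin: centre of its underside; open front at -x, facing the robot. Ledge and back board are at right angles and lean back together by 15 degrees (top towards +x, ledge falling towards the back). The board rises 110 mm above the ledge along its slope; ledge 52 mm deep to a front lip 14 mm high.
- stand_ledge (a point): Middle of the stand's width, where the ledge's upper face meets the back board's front face; 12 mm towards +x of the stand's origin, 14 mm above the worktop; axes of the stand (not tilted).
- garlic_bulb: Garlic bulb, 51 mm, on the front strip to the left; bystander. Origin at its underside.
- red_onion: Red onion, 65 mm wide, 74 mm tall, front strip to the left; bystander. Origin at its underside.
- salt_jar: Glass jar with wooden lid, 97 mm wide, 134 mm tall, behind the rack; bystander. Origin at its underside.
- lime: Lime, 50 mm, on the front strip to the right of the stand; bystander. Origin at its underside.

How it is judged (in metres and radians):
On the way, in this order (a step that is already met when the one before it is completed fails the run):
1. the short book is tipped towards the robot by at least 17 degrees, its foot still in the rack, the hand at its top (angle between short_book's own z axis and vertical above 0.3 rad and x of short_book in the frame of rack between -0.06 and 0.06 m and z of short_book in the frame of rack below 0.09 m and z of the grasp point in the frame of short_book above 0.11 m), for 0.2 s.
2. the short book is held in the fingers by its spine half, out of the rack (contact force between the fingers and short_book above 2 N and x of the grasp point in the frame of short_book below 0.005 m and horizontal distance between short_book and rack above 0.12 m), for 0.1 s.
At the end, for the whole second after the job is handed in: The short book rests on the stand's ledge, centred within 45 mm, leaning back against the board (6 to 26 degrees), a cover to the front, at rest; the three other books stand upright in the rack (within 7 degrees, not drawn out by more than 30 mm) (x of short_book in the frame of stand_ledge between -0.042 and -0.006 m and y of short_book in the frame of stand_ledge between -0.045 and 0.045 m and z of short_book in the frame of stand_ledge between -0.006 and 0.022 m and angle between short_book's own z axis and vertical between 0.1 and 0.45 rad and angle between the y axis of short_book and the x axis of stand, either way round below 0.45 rad and contact force between short_book and stand above 1 N and linear speed of short_book below 0.02 m/s and angle between each of tall_book_1, tall_book_2, tall_book_3's own z axis and vertical below 0.12 rad and x of tall_book_1 in the frame of rack between -0.03 and 0.03 m and z of each of tall_book_1, tall_book_2, tall_book_3 in the frame of rack below 0.03 m and x of tall_book_2 in the frame of rack between -0.03 and 0.03 m and x of tall_book_3 in the frame of rack between -0.03 and 0.03 m); the robot touches nothing.
It fails at once if another book is tipped over (20 degrees) or pulled out of the rack (50 mm) (angle between any of tall_book_1, tall_book_2, tall_book_3's own z axis and vertical above 0.35 rad or x of any of tall_book_1, tall_book_2, tall_book_3 in the frame of rack below -0.05 m or z of any of tall_book_1, tall_book_2, tall_book_3 in the frame of rack above 0.05 m).
It fails at once if a bystander is moved by more than 40 mm (distance of any of garlic_bulb, red_onion, salt_jar, lime from where it was at the start of the episode above 0.04 m).
It also fails if it takes over 64 s, if anything falls off the work surface, if the arm or the gripper's body presses on something with over 40 N, if the wrist force passes 120 N, or if a joint passes its speed limit or range.

## Working session

There is one attempt and no reset: what is moved stays moved. The work goes in short steps, Python scripts to look and compute and a tool call to move; the robot and the scene stay as the last step left them, time stands still between calls to the robot, and variables do not carry over. Pictures are saved under pics/ and viewed, at most 10 in all, crops included, and the job is handed in when it is done.

```bash
ls; mkdir -p pics; python3 - <<'E'
from workcell import arm
import cv2
for n in("scene","side","wrist"):
    c=arm.calibration(n);im=arm.read_camera(n);cv2.imwrite(f"pics/{n}0.png",im[:,:,::-1]);print(n,c["mtx"].tolist(),c["distortion"],c["rvec"],c["tvec"])
s=arm.get_state();print(s)
E
```

```text
pics
scene [[548.5422346085767, 0.0, 322.7499712628055], [0.0, 548.5422346085767, 238.62260660335053], [0.0, 0.0, 1.0]] [0.01288348 0.         0.         0.         0.        ] [ 2.12419897 -0.16965896  0.09981124] [-602.83874904   86.28383983 1603.86289261]
side [[543.3173152172645, 0.0, 320.8464417046253], [0.0, 543.3173152172645, 234.4265481358317], [0.0, 0.0, 1.0]] [-0.1533325  0.         0.         0.         0.       ] [ 2.2875014   0.74402874 -0.30675218] [-421.95148808 -222.24150071 1792.29463874]
wrist [[402.0187911407638, 0.0, 318.08440147324507], [0.0, 402.0187911407638, 238.56252064915066], [0.0, 0.0, 1.0]] [-0.02449075  0.          0.          0.          0.        ] [-2.85236037e+00 -9.30275058e-04  3.49121940e-03] [-574.69307954  -36.74267995  378.67625334]
{'clock': 0.15, 'q': array([-2.00044992e-02,  3.20180005e-01,  1.56540070e+00, -3.00106205e-05,
        1.25739752e+00, -2.00110346e-02]), 'qd': array([ 0.00068073, -0.00289051, -0.0046785 ,  0.00041566,  0.00048347,
       -0.00166837]), 'tau': array([-9.13009580e-05, -4.15840280e+01, -2.34345907e+01, -1.12702321e-04,
        5.94026569e-03, -2.51738534e-06]), 'tool_pos': array([ 5.74743822e+02, -3.71065898e-03,  3.03254510e+02]), 'orientation': array([-3.14020678e+00,  8.05316419e-07,  1.57081213e+00]), 'wrist_force': array([0.13565683, 0.65672791, 0.54108268]), 'moment': array([0.00120294, 0.02461791, 0.00152296]), 'gripper_force': 0.0, 'finger_gap': 85.47595706142869}
```

View images.

View pics/scene0.png

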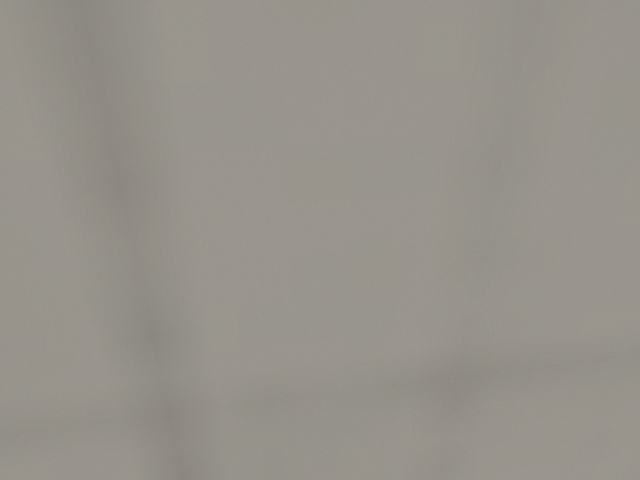

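View pics/side0.png

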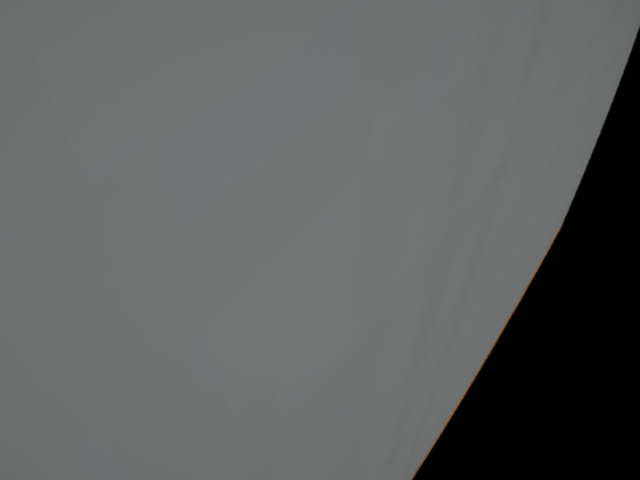

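View pics/wrist0.png

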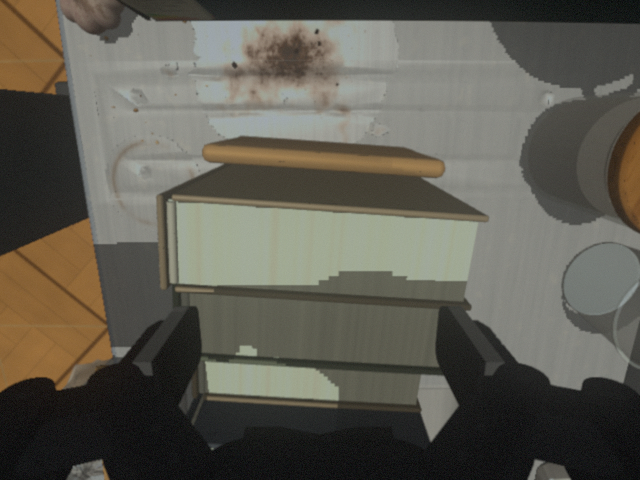

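```bash
cat > h.py <<'E'
from workcell import arm
import cv2,numpy as np,json
def snap(n):
    c=arm.calibration("wrist");im=arm.read_camera("wrist");cv2.imwrite(f"pics/{n}.png",im[:,:,::-1])
    json.dump({k:np.array(c[k]).tolist() for k in c},open(f"pics/{n}.json","w"));return im
def load(n):
    return {k:np.array(v) for k,v in json.load(open(f"pics/{n}.json")).items()}
def ray(n,px):
    c=load(n);R=cv2.Rodrigues(c["rvec"])[0];u=cv2.undistortPoints(np.array(px,float).reshape(-1,1,2),c["mtx"],c["distortion"]).reshape(-1,2)
    d=np.c_[u,np.ones(len(u))]@R;return -R.T@c["tvec"].ravel(),d
def at(n,px,z):
    o,d=ray(n,px);z=np.broadcast_to(z,len(d));return o+d*((z-o[2])/d[:,2])[:,None]
def tri(n1,p1,n2,p2):
    out=[]
    for a,b in zip(p1,p2):
        o1,d1=ray(n1,[a]);o2,d2=ray(n2,[b]);d1=d1[0];d2=d2[0]
        s=np.linalg.lstsq(np.c_[d1,-d2],o2-o1,rcond=None)[0];A=o1+s[0]*d1;B=o2+s[1]*d2
        out.append([*(A+B)/2,np.linalg.norm(A-B)])
    return np.array(out)
def proj(n,P):
    c=load(n);return cv2.projectPoints(np.array(P,float).reshape(-1,1,3),c["rvec"],c["tvec"],c["mtx"],c["distortion"])[0].reshape(-1,2)
E
```

>>> jog_arm --motion '{"aperture": [85, 85, 85, 85, 85, 85, 85], "x": [0, 0, 0, 0, 0, 0, 0], "y": [0, 0, 0, 0, 0, 0, 0], "z": [-35, -35, -35, -35, -30, -30, 0], "turn": [0, 0, 0, 0, 0, 0, 0]}'

```text
clock: 0.85
tool_pos: [575.4, -0.0, 508.3]
orientation: [3.133, 0.0, 1.571]
wrist_force: [0.5, -0.7, 0.4]
finger_gap: 84.9
gripper_force: 0.0
```

```bash
python3 -c "from h import *;snap('a')"
```

>>> jog_arm --motion '{"aperture": [85, 85, 85, 85, 85, 85], "x": [0, 0, 0, 0, 0, 0], "y": [-40, -40, -40, -40, 0, 0], "z": [0, 0, 0, 0, 0, 0], "turn": [0, 0, 0, 0, 0, 0]}'

```text
clock: 1.5
tool_pos: [414.4, 0.0, 503.2]
orientation: [-3.141, -0.0, 1.571]
wrist_force: [0.7, -0.2, 0.5]
finger_gap: 84.8
gripper_force: 0.0
```

```bash
python3 -c "from h import *;snap('b');import numpy as np
m=np.hstack([cv2.resize(cv2.imread('pics/%s.png'%k),(400,300)) for k in 'ab']);cv2.imwrite('pics/ab.png',m)"
```

```text
(no output)
```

View pics/ab.png

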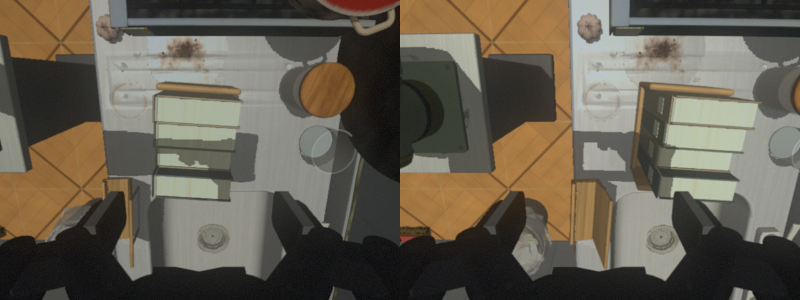

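>>> jog_arm --motion '{"aperture": [85, 85, 85, 85, 85, 85], "x": [-40, -40, -40, -40, 0, 0], "y": [0, 0, 0, 0, 0, 0], "z": [0, 0, 0, 0, 0, 0], "turn": [0, 0, 0, 0, 0, 0]}'

```text
clock: 2.15
tool_pos: [416.1, -161.0, 502.5]
orientation: [-3.139, -0.002, 1.569]
wrist_force: [-0.7, 0.2, -0.5]
finger_gap: 84.8
gripper_force: 0.0
```

```bash
python3 -c "from h import *;snap('c')"
```

>>> jog_arm --motion '{"aperture": [85, 85, 85, 85, 85], "x": [-40, -40, -40, 0, 0], "y": [0, 0, 0, 0, 0], "z": [0, 0, 0, 0, 0], "turn": [0, 0, 0, 0, 0]}'

```text
clock: 2.7
tool_pos: [415.7, -279.4, 503.3]
orientation: [-3.141, -0.002, 1.571]
wrist_force: [-0.1, 1.1, -0.2]
finger_gap: 84.8
gripper_force: 0.0
```

```bash
python3 -c "from h import *;snap('d');
a,b,c,d=[cv2.imread('pics/%s.png'%k) for k in 'abcd']
m=np.vstack([np.hstack([cv2.resize(a[120:340,220:420],(400,300)),cv2.resize(b[120:340,340:560],(400,300))]),np.hstack([cv2.resize(k,(400,300)) for k in (c,d)])]);cv2.imwrite('pics/v2.png',m)"
```

```text
(no output)
```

View pics/v2.png

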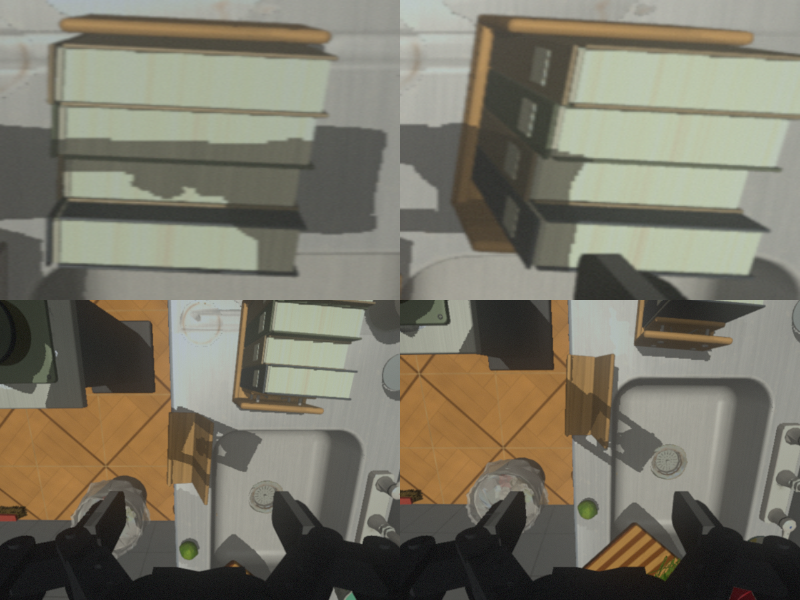

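```bash
python3 - <<'E'
from h import *
c,d=[cv2.imread('pics/%s.png'%k) for k in 'cd']
f=lambda i,x,y:cv2.resize(i[y:y+170,x:x+114],None,fx=3.5,fy=3.5,interpolation=cv2.INTER_CUBIC)
cv2.imwrite('pics/v3.png',np.hstack([f(c,255,163),f(d,250,78)]))
# books: row order +y to -y; book i occupies y; model rack (x,y,yaw)
A=lambda u,v:(220+u*.5,120+v*220/300)
B=lambda u,v:(340+u*.55,120+v*220/300)
# book1 fore-edge rear corner, third right corners, fourth
p1=[A(63,50),A(332,57),A(62,104),A(313,165),A(302,229),A(297,272)]
p2=[B(578,46),None,B(572,102),B(782,170),B(768,232),B(755,275)]
for a,b in zip(p1,p2):
    if b: print(np.round(tri('a',[a],'b',[b]),1))
print(np.round(at('a',[A(299,165),A(299,206),A(66,170),A(64,200)],190),1))
E
```

```text
[[550.   59.5 412.3   2.2]]
[[549.6  43.8 415.8   1.9]]
[[6.007e+02 2.500e+01 4.195e+02 1.000e-01]]
[[598.6   6.4 424.    0.7]]
[[597.8  -7.  426.    0.7]]
[[630.3 -45.  190. ]
 [631.5 -77.4 190. ]
 [512.9 -48.6 190. ]
 [510.8 -72.2 190. ]]
```

View pics/v3.png

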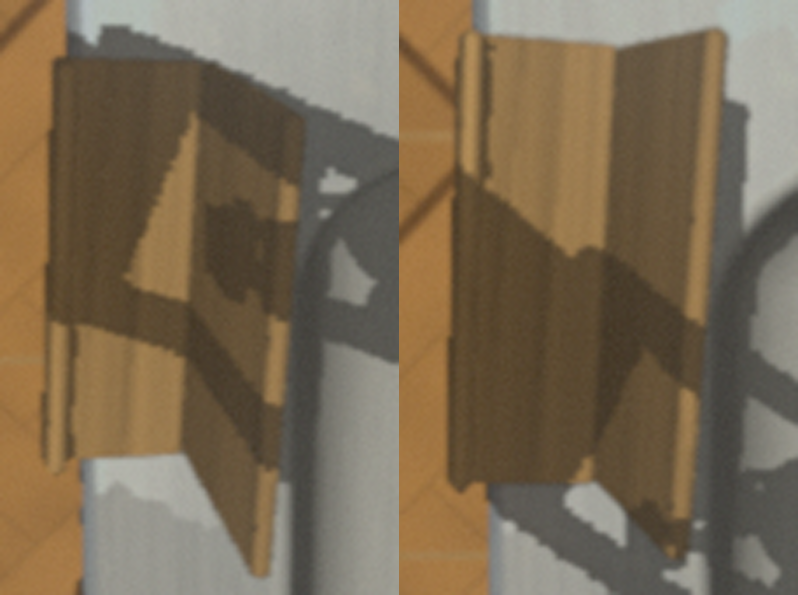

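```bash
cat > fit.py <<'E'
from h import *
from scipy.optimize import least_squares
A=lambda u,v:('a',220+u*.5,120+v*220/300)
B=lambda u,v:('b',340+(u-400)*.55,120+v*220/300)
C=lambda u,v:('c',255+u/3.5,163+v/3.5)
D=lambda u,v:('d',250+(u-399)/3.5,78+v/3.5)
for a,b in [(A(63,50),B(578,46)),(A(62,104),B(572,102)),(A(313,165),B(782,170)),(A(302,229),B(768,232)),(A(297,272),B(755,275))]:
    print(np.round(tri('a',[a[1:]],'b',[b[1:]]),1))
def fit(obs,g):
    def res(v):
        c,s=np.cos(v[2]),np.sin(v[2]);r=[]
        for (n,x,y),(px,py,pz) in obs:
            q=proj(n,[v[0]+c*px-s*py,v[1]+s*px+c*py,pz])[0];r+=[q[0]-x,q[1]-y]
        return r
    f=least_squares(res,g,loss='soft_l1');print(np.round(f.x,3),np.round(np.reshape(res(f.x),(-1,2)),1).tolist());return f.x
s,c=np.sin(np.radians(15)),np.cos(np.radians(15))
bt=(110*s+12,14+110*c)
P=lambda side,k:{'in':(12,85*side,14),'bt':(bt[0],85*side,bt[1])}[k]
stand=fit([(C(200,62),P(1,'in')),(C(183,455),P(-1,'in')),(D(617,45),P(1,'in')),(D(593,480),P(-1,'in')),
 (C(283,182),(bt[0],85,bt[1])) if 0 else (C(255,575),P(-1,'bt')),(D(710,33),P(1,'bt')),(D(668,557),P(-1,'bt'))],[330,-100,0])
E
python3 fit.py
```

```text
[[519.4  42.6 215.7   3.2]]
[[518.1   7.6 220.3   2.3]]
[[633.8 -39.  212.4   1.7]]
[[629.2 -82.9 220.5   0. ]]
[[ 6.282e+02 -1.170e+02  2.197e+02  1.000e-01]]
[ 391.316 -252.919 -320.502] [[0.9, -0.4], [-0.3, -0.0], [0.3, -0.9], [0.4, 1.0], [-0.7, 1.8], [-0.9, -3.0], [0.4, 1.3]]
```

```bash
cat >> fit.py <<'E'
print('third right/left ends');
for a,b in [(A(300,185),B(744,190)),(A(299,204),B(741,208))]: print(np.round(tri('a',[a[1:]],'b',[b[1:]]),1))
# rack fit: fore-edge pages tops unknown offset; use cover corners. rows y from +y end. Spaces: 4 books pitch ~40 centred at y0
for h4 in (208,214,201):
  for h1 in (208,214,201):
    if h1!=h4:
      print(h1,h4);fit([(A(335,57),(62,80,12+h1)),(A(302,229),(62,-40,12+h4)),(B(768,232),(62,-40,12+h4)),(A(297,273),(62,-80,12+h4)),(B(755,275),(62,-80,12+h4)),(A(50,110),(-64,40,12+h1)),(A(47,264),(-64,-80,12+h4)),(B(532,268),(-64,-80,12+h4))],[570,-30,0])
E
python3 fit.py | tail -15
```

```text
third right/left ends
[[632.5 -64.  183.    1.9]]
[[632.3 -78.6 184.2   1.1]]
214 208
[ 5.72412e+02 -3.74290e+01 -7.10000e-02] [[2.0, -0.5], [2.2, -1.3], [2.2, -1.4], [0.3, 3.6], [-0.2, 4.4], [-2.5, -3.8], [-2.1, 2.4], [-4.0, 1.8]]
201 208
[ 5.72624e+02 -3.76280e+01 -7.50000e-02] [[-0.0, -1.4], [2.2, -0.9], [2.1, -1.0], [0.1, 4.0], [-0.4, 4.8], [0.4, -6.6], [-2.2, 2.3], [-4.1, 1.7]]
208 214
[ 5.71768e+02 -3.48360e+01 -8.70000e-02] [[1.5, -2.9], [1.8, -0.4], [4.4, -0.4], [-0.9, 5.0], [1.2, 5.9], [-1.5, -9.0], [-5.3, 1.8], [-4.3, 1.3]]
201 214
[ 5.71765e+02 -3.47190e+01 -8.90000e-02] [[0.2, -3.7], [1.7, -0.4], [4.3, -0.5], [-1.1, 5.0], [1.1, 5.9], [-0.1, -10.6], [-5.5, 1.6], [-4.4, 1.0]]
208 201
[ 5.73274e+02 -3.91370e+01 -6.10000e-02] [[0.8, -0.0], [2.6, -3.2], [-0.5, -3.3], [1.0, 1.2], [-2.2, 2.0], [-0.8, -2.5], [0.9, 1.3], [-4.0, 0.6]]
214 201
[ 5.73107e+02 -3.88490e+01 -5.80000e-02] [[1.6, 0.1], [2.5, -3.6], [-0.5, -3.7], [1.1, 0.8], [-2.1, 1.6], [-2.3, -1.4], [0.9, 1.2], [-4.0, 0.5]]
```

```bash
python3 - <<'E'
from h import *
for z in (50,134): print(z,np.round(at('a',[(480,141),(566,141),(523,100),(523,185),(480,232),(570,232),(523,200),(523,272)],z)[:,:2],0).tolist())
E
```

```text
50 [[788.0, 47.0], [901.0, 47.0], [837.0, 97.0], [852.0, -10.0], [802.0, -75.0], [928.0, -75.0], [855.0, -30.0], [870.0, -134.0]]
134 [[754.0, 51.0], [849.0, 51.0], [795.0, 93.0], [808.0, 3.0], [766.0, -51.0], [872.0, -52.0], [810.0, -14.0], [823.0, -101.0]]
```

>>> jog_arm --motion '{"aperture": [0, 0, 0, 0, 0, 0, 0, 0, 0], "x": [-20, 40, 40, 40, 40, 40, 35, 0, 0], "y": [40, 40, 40, 40, 40, 40, 15, 0, 0], "z": [0, 10, 20, 30, 30, 30, 30, 0, 0], "turn": [0.06, 0, 0, 0, 0, 0, 0, 0, 0]}'

```text
clock: 3.65
tool_pos: [643.3, -111.5, 378.0]
orientation: [-3.14, 0.0, 1.515]
wrist_force: [0.5, -0.9, 0.2]
finger_gap: 0.1
gripper_force: 0.0
```

```bash
python3 -c "from h import *;snap('e')"
```

>>> jog_arm --motion '{"aperture": [0, 0, 0, 0], "x": [24, 24, 0, 0], "y": [6, 6, 0, 0], "z": [30, 30, 0, 0], "turn": [0, 0, 0, 0]}'

```text
clock: 4.1
tool_pos: [658.0, -67.6, 319.9]
orientation: [3.14, 0.001, 1.511]
wrist_force: [-0.7, 0.8, 0.8]
finger_gap: 0.4
gripper_force: 0.0
```

```bash
python3 -c "from h import *;snap('f')
e,f=[cv2.imread('pics/%s.png'%k) for k in 'ef']
cv2.imwrite('pics/v4.png',np.hstack([cv2.resize(k[:,80:560],(400,400)) for k in (e,f)]))"
```

```text
(no output)
```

View pics/v4.png

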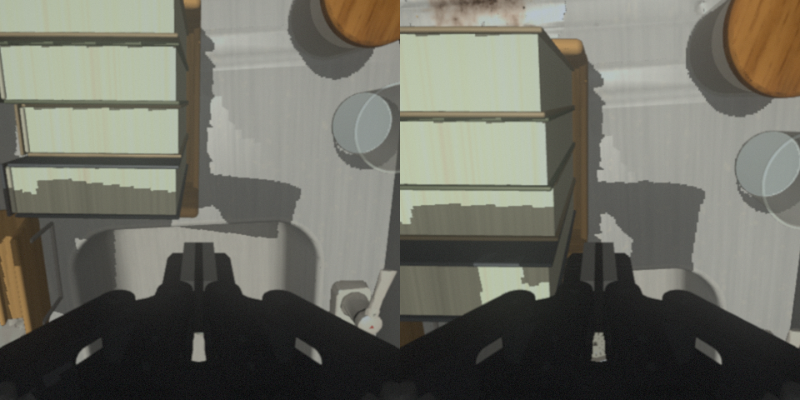

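```bash
python3 - <<'E'
from h import *
G=lambda u,v:(80+u*1.2,v*1.2)
print(np.round(at('e',[G(180,105),G(180,155),G(21,155)],190),1))
print(np.round(at('f',[G(153,190),G(152,237)],190),1))
E
```

```text
[[633.8 -42.  190. ]
 [631.2 -79.1 190. ]
 [507.8 -72.1 190. ]]
[[632.2 -46.6 190. ]
 [628.5 -77.7 190. ]]
```

>>> jog_arm --motion '{"aperture": [0, 0, 0, 0, 0, 0], "x": [5, 0, 0, 0, 0, 0], "y": [0, 0, 0, 0, 0, 0], "z": [20, 20, 20, 19, 0, 0], "turn": [0, 0, 0, 0, 0, 0]}'

```text
clock: 4.75
tool_pos: [659.1, -63.0, 241.4]
orientation: [3.138, 0.0, 1.51]
wrist_force: [0.6, 0.6, 0.9]
finger_gap: 0.0
gripper_force: 0.0
```

>>> jog_arm --motion '{"aperture": [0, 0, 0, 0, 0], "x": [0, 0, 0, 0, 0], "y": [-4, -3, -3, 0, 0], "z": [0, 0, 0, 0, 0], "turn": [0, 0, 0, 0, 0]}'

```text
clock: 5.25
tool_pos: [648.5, -61.3, 239.6]
orientation: [3.141, 0.0, 1.511]
wrist_force: [-0.7, -0.3, -0.0]
finger_gap: 0.0
gripper_force: 0.0
```

>>> jog_arm --motion '{"aperture": [0, 0, 0, 0, 0, 0, 0], "x": [0, 0, 0, 0, 0, 0, 0], "y": [-3, -4, -4, -4, -5, -5, 0], "z": [0, -2, -3, -3, -3, -3, 0], "turn": [0, 0, 0, 0, 0, 0, 0]}'

```text
clock: 5.95
tool_pos: [624.0, -59.7, 254.1]
orientation: [3.139, -0.0, 1.511]
wrist_force: [3.5, -0.5, 2.3]
finger_gap: 0.1
gripper_force: 1.9
```

>>> jog_arm --motion '{"aperture": [0, 0, 0, 0, 0, 0, 0], "x": [0, 0, 0, 0, 0, 0, 0], "y": [-5, -5, -5, -5, -5, -5, 0], "z": [-3, -3, -3, -2, -2, -2, 0], "turn": [0, 0, 0, 0, 0, 0, 0]}'

```text
clock: 6.65
tool_pos: [594.0, -57.8, 269.1]
orientation: [3.139, -0.0, 1.511]
wrist_force: [4.2, 0.8, 2.8]
finger_gap: -0.3
gripper_force: 2.1
```

>>> jog_arm --motion '{"aperture": [0, 0, 0, 0, 0, 0, 0, 0, 0, 0], "x": [0, 0, 0, 0, 0, 0, 0, 0, 0, 0], "y": [-5, -5, -5, -5, -5, -5, -4, 0, 0, 0], "z": [-2, -2, -2, -2, -1, -1, -1, 0, 0, 0], "turn": [0, 0, 0, 0, 0, 0, 0, 0, 0, 0]}'

```text
clock: 7.65
tool_pos: [559.9, -55.9, 279.7]
orientation: [3.141, -0.0, 1.511]
wrist_force: [3.5, 1.0, 3.9]
finger_gap: 0.0
gripper_force: 2.1
```

>>> jog_arm --motion '{"aperture": [0, 0, 0, 0, 0, 0, 0, 85], "x": [0, 0, 0, 0, 0, 0, 0, 0], "y": [5, 5, 0, 0, -40, -40, -28, 0], "z": [0, 0, -40, -40, 0, 0, 0, 0], "turn": [0, 0, 0, 0, 0, 0, 0, 0]}'

```text
clock: 8.45
tool_pos: [458.4, -50.0, 359.1]
orientation: [-3.138, 0.0, 1.511]
wrist_force: [0.8, 0.2, -0.0]
finger_gap: 13.5
gripper_force: 0.0
```

>>> jog_arm --motion '{"aperture": [85, 85, 85, 85, 85, 85, 85, 85, 85, 85, 85, 85, 85], "x": [0, 0, 0, 0, 0, 0, 0, 0, 0, 0, 0, 0, 0], "y": [0, 0, 0, 0, 0, 0, 0, 0, 0, 0, 0, 0, 0], "z": [0, 0, 0, 0, 0, 0, 0, 0, 0, 0, 0, 0, 0], "turn": [-0.15, -0.15, -0.15, -0.15, -0.15, -0.15, -0.15, -0.15, -0.15, -0.15, -0.07, 0, 0]}'

```text
clock: 9.75
tool_pos: [462.3, -50.2, 358.8]
orientation: [-3.142, -0.001, 3.079]
wrist_force: [-0.6, -0.0, -0.3]
finger_gap: 85.1
gripper_force: 0.0
```

```bash
python3 -c "from h import *;cv2.imwrite('pics/v5.png',snap('g')[:,:,::-1])"
```

```text
(no output)
```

View pics/v5.png

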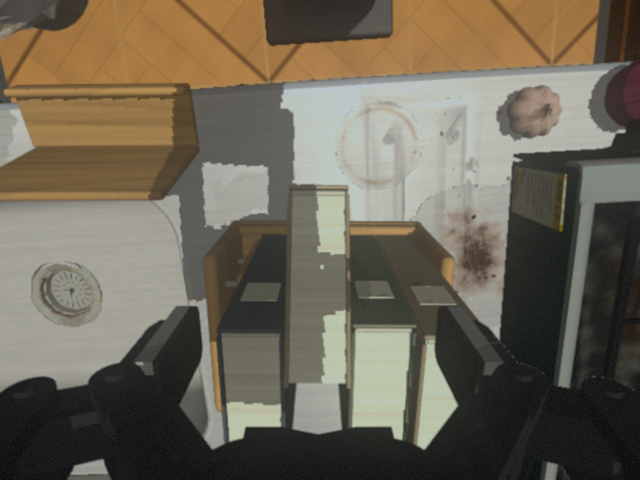

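```bash
python3 - <<'E'
from h import *
for th in (24,26,28,30,32):
    t=np.radians(th);zf=12+178*np.cos(t);zr=zf+126*np.sin(t)
    p=at('g',[(290,186),(348,186),(285,383),(351,383)],[zf,zf,zr,zr])
    f=(p[0]+p[1])/2;r=(p[2]+p[3])/2;print(th,f.round(1),r.round(1),'len',np.hypot(*(r-f)[:2]).round(1),126*np.cos(t).round(3), 'spine base x',(f[0]+178*np.sin(t)).round(1))
s=arm.get_state();print(s['q'])
E
```

```text
24 [430.8 -47.3 174.6] [538.5 -54.5 225.9] len 108.0 115.164 spine base x 503.2
26 [431.2 -47.3 172. ] [537.5 -54.5 227.2] len 106.6 113.274 spine base x 509.2
28 [431.6 -47.3 169.2] [536.7 -54.4 228.3] len 105.4 111.258 spine base x 515.2
30 [432.1 -47.3 166.2] [536.1 -54.4 229.2] len 104.3 109.116 spine base x 521.1
32 [432.6 -47.4 163. ] [535.7 -54.4 229.7] len 103.3 106.848 spine base x 526.9
[-1.32835198e-01  1.11764881e-01  1.69957828e+00 -1.39446265e-04
  1.33116628e+00 -1.64149122e+00]
```

>>> jog_arm --motion '{"aperture": [85, 85, 85, 85, 85, 85, 85, 85], "x": [5, 0, 0, 0, 0, 0, 0, 0], "y": [1, 0, 0, 0, 0, 0, 0, 0], "z": [30, 30, 30, 25, 15, 10, 0, 0], "turn": [0, 0, 0, 0, 0, 0, 0, 0]}'

```text
clock: 10.6
tool_pos: [457.4, -48.9, 219.8]
orientation: [-3.142, 0.001, 3.08]
wrist_force: [0.1, -0.0, -0.3]
finger_gap: 84.9
gripper_force: 0.0
```

>>> jog_arm --motion '{"aperture": [30, 30, 30, 30, 30, 30, 30, 30, 30, 30], "x": [0, 0, 0, 0, 0, 0, 0, 0, 0, 0], "y": [0, 0, 0, 0, 0, 0, 0, 0, 0, 0], "z": [0, 0, 0, 0, 0, 0, 0, 0, 0, 0], "turn": [0, 0, 0, 0, 0, 0, 0, 0, 0, 0]}' --grip_force 80

```text
clock: 11.6
tool_pos: [457.1, -49.8, 220.2]
orientation: [-3.139, 0.001, 3.081]
wrist_force: [-3.1, -4.8, 4.4]
finger_gap: 39.2
gripper_force: 80.9
```

>>> jog_arm --motion '{"aperture": [30, 30, 30, 30, 30, 30, 30, 30, 30, 30], "x": [2, 2, 2, 2, 2, 3, 5, 5, 0, 0], "y": [0, 0, 0, 0, 0, 0, 0, 0, 0, 0], "z": [-4, -4, -4, -4, -4, -4, -3, -3, 0, 0], "turn": [0, 0, 0, 0, 0, 0, 0, 0, 0, 0]}'

```text
clock: 12.6
tool_pos: [435.7, -48.3, 248.8]
orientation: [-3.14, 0.005, 3.081]
wrist_force: [7.7, -5.0, -9.4]
finger_gap: 38.8
gripper_force: 83.6
```

>>> jog_arm --motion '{"aperture": [30, 30, 30, 30, 30, 30, 30, 30, 30, 30, 30, 30, 30, 30], "x": [8, 8, 8, 8, 8, 8, 8, 8, 8, 8, 8, 8, 0, 0], "y": [0, 0, 0, 0, 0, 0, 0, 0, 0, 0, 0, 0, 0, 0], "z": [-4, -4, -4, -4, -4, -4, -4, -4, -4, -4, -4, -4, 0, 0], "turn": [0, 0, 0, 0, 0, 0, 0, 0, 0, 0, 0, 0, 0, 0]}'

```text
clock: 14.0
tool_pos: [337.6, -41.4, 297.1]
orientation: [3.141, -0.001, 3.081]
wrist_force: [0.0, 0.2, -4.0]
finger_gap: 39.0
gripper_force: 84.6
```

```bash
python3 -c "from h import *;cv2.imwrite('pics/v6.png',snap('i')[:,:,::-1])"
```

```text
(no output)
```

View pics/v6.png

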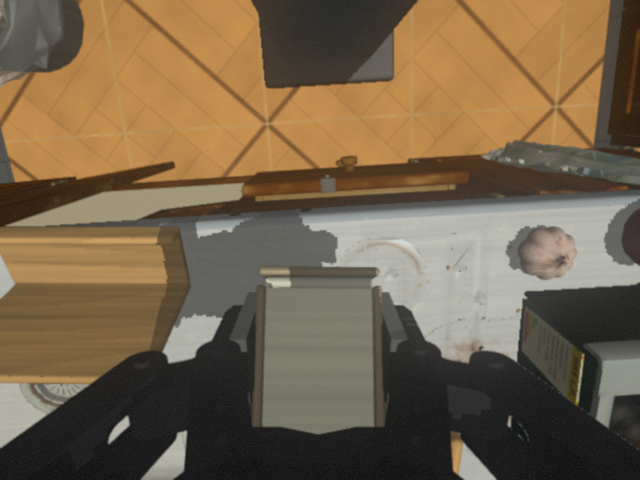

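```bash
cat > tilt.py <<'E'
from h import *
import sys
def tilt(n,l,r,g):
    for z in range(int(g[2])-30,int(g[2])+31,4):
        p=at(n,[l,r],z);m=p.mean(0);w=np.linalg.norm(p[1]-p[0]);d=m-g
        h=np.hypot(d[0],d[1]);print(z,'w',w.round(1),'h',h.round(1),'dist',np.hypot(h,d[2]).round(1),'ang',np.degrees(np.arctan2(d[2],h)).round(1))
E
python3 - <<'E'
from tilt import *
tilt('i',(261,272),(380,272),np.array([337.6,-41.4,297.1-54]))
E
```

```text
213 w 48.4 h 12.4 dist 32.5 ang -67.7
217 w 47.1 h 13.9 dist 29.6 ang -62.0
221 w 45.9 h 15.4 dist 27.0 ang -55.1
225 w 44.6 h 17.0 dist 24.8 ang -46.8
229 w 43.3 h 18.5 dist 23.3 ang -37.3
233 w 42.1 h 20.1 dist 22.5 ang -26.7
237 w 40.8 h 21.6 dist 22.5 ang -15.8
241 w 39.5 h 23.2 dist 23.3 ang -5.2
245 w 38.3 h 24.7 dist 24.8 ang 4.4
249 w 37.0 h 26.3 dist 26.9 ang 12.7
253 w 35.7 h 27.8 dist 29.5 ang 19.6
257 w 34.5 h 29.3 dist 32.5 ang 25.3
261 w 33.2 h 30.9 dist 35.7 ang 30.1
265 w 31.9 h 32.4 dist 39.1 ang 34.0
269 w 30.7 h 34.0 dist 42.7 ang 37.3
273 w 29.4 h 35.5 dist 46.4 ang 40.1
```

```bash
python3 - <<'E'
from h import *
v=[391.3,-252.9,-.06];c,s=np.cos(v[2]),np.sin(v[2])
S,C=np.sin(np.radians(15)),np.cos(np.radians(15))
L=[(12,14),(12+110*S,14+110*C),(12-52*C,14+52*S),(12-52*C+14*S,14+52*S+14*C)]
P=[[v[0]+c*x-s*85,v[1]+s*x+c*85,z] for x,z in L]
m=[]
for n,x,y in(('g',110,50),('i',110,190)):
    im=cv2.imread(f'pics/{n}.png')[y:y+200,x:x+130].copy();im=cv2.resize(im,None,fx=3,fy=3,interpolation=cv2.INTER_CUBIC)
    for q in proj(n,P): cv2.drawMarker(im,tuple(int(t) for t in (q-[x,y])*3),(0,255,0),cv2.MARKER_CROSS,14,1)
    m.append(im)
cv2.imwrite('pics/v7.png',np.hstack(m))
E
```

```text
(no output)
```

View pics/v7.png

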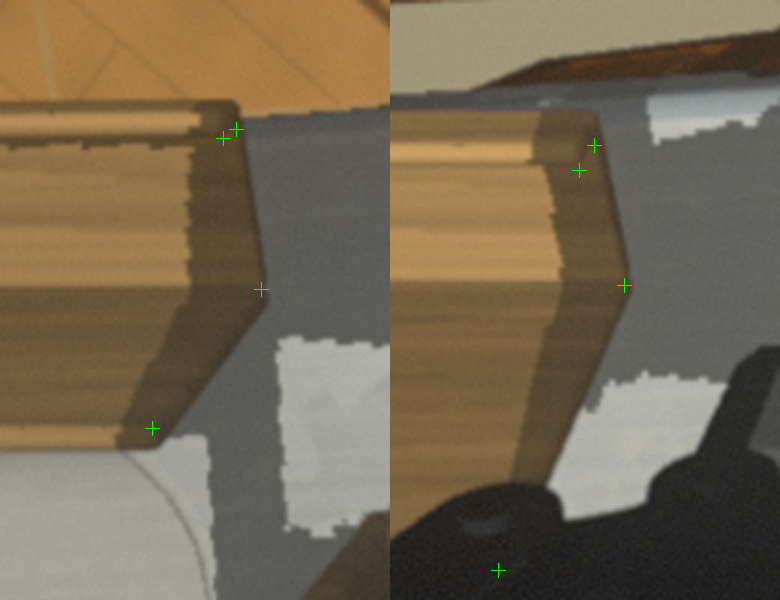

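>>> jog_arm --motion '{"aperture": [30, 30, 30, 30, 30, 30, 30, 30, 30, 30, 30, 30, 30, 30, 30, 30], "x": [0, 0, 0, 0, 0, 0, 0, 0, 0, 0, 0, 0, 0, 0, 0, 0], "y": [0, 0, 0, 0, 0, 0, 0, 0, 0, 0, 0, 0, 0, 0, 0, 0], "z": [-20, -20, -20, 0, 0, 0, 0, 0, 0, 0, 0, 0, 0, 0, 0, 0], "turn": [0, 0, 0, 0.1, 0.15, 0.15, 0.15, 0.15, 0.15, 0.15, 0.15, 0.15, 0.15, 0.12, 0, 0]}' --grip_force 90

```text
clock: 15.65
tool_pos: [338.3, -41.5, 357.1]
orientation: [-3.142, -0.0, 1.513]
wrist_force: [0.2, 0.1, -3.2]
finger_gap: 38.6
gripper_force: 91.1
```

>>> jog_arm --motion '{"aperture": [30, 30, 30, 30, 30, 30, 30, 30, 30, 30], "x": [-10, -20, -30, -30, -30, -30, -20, -7, 0, 0], "y": [6, 10, 10, 10, 10, 10, 0, 0, 0, 0], "z": [0, 0, 0, 0, 0, 0, 0, 0, 0, 0], "turn": [0, 0, 0, 0, 0, 0, 0, 0, 0, 0]}'

```text
clock: 16.65
tool_pos: [383.3, -221.2, 357.1]
orientation: [-3.141, -0.001, 1.511]
wrist_force: [0.4, 0.1, -3.8]
finger_gap: 39.1
gripper_force: 91.2
```

```bash
python3 -c "from h import *;snap('j')"
```

>>> jog_arm --motion '{"aperture": [30, 30, 30, 30, 30, 30, 30, 30], "x": [0, 0, 0, 0, 0, 0, 0, 0], "y": [0, 0, 0, 0, 0, 0, 0, 0], "z": [20, 20, 15, 15, 10, 10, 0, 0], "turn": [0, 0, 0, 0, 0, 0, 0, 0]}'

```text
clock: 17.5
tool_pos: [383.7, -221.6, 267.6]
orientation: [3.141, 0.0, 1.511]
wrist_force: [0.6, 0.6, -2.8]
finger_gap: 38.9
gripper_force: 91.1
```

>>> jog_arm --motion '{"aperture": [30, 30, 30, 30, 30, 30, 30], "x": [0, 0, 0, 0, 0, 0, 0], "y": [0, 0, 0, 0, 0, 0, 0], "z": [8, 8, 5, 5, 4, 0, 0], "turn": [0, 0, 0, 0, 0, 0, 0]}'

```text
clock: 18.2
tool_pos: [383.5, -221.7, 237.3]
orientation: [3.141, 0.0, 1.511]
wrist_force: [-0.2, 0.8, -3.0]
finger_gap: 39.3
gripper_force: 91.3
```

```bash
python3 -c "from h import *;cv2.imwrite('pics/v8.png',snap('k')[:,:,::-1])"
```

```text
(no output)
```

View pics/v8.png

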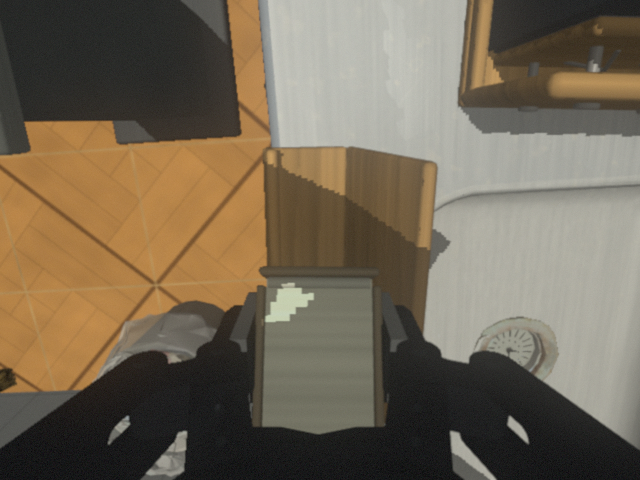

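>>> jog_arm --motion '{"aperture": [30, 30, 30, 30], "x": [0, 0, 0, 0], "y": [0, 0, 0, 0], "z": [3, 3, 0, 0], "turn": [0, 0, 0, 0]}'

```text
clock: 18.65
tool_pos: [383.7, -221.7, 232.0]
orientation: [3.14, 0.0, 1.511]
wrist_force: [-1.1, 2.2, 4.4]
finger_gap: 39.0
gripper_force: 92.1
```

>>> jog_arm --motion '{"aperture": [30, 30, 30, 30, 30], "x": [0, 0, 0, 0, 0], "y": [0, 0, 0, 0, 0], "z": [0, 0, 0, 0, 0], "turn": [0, 0, 0, 0, 0]}' --grip_force 20

```text
clock: 19.15
tool_pos: [383.7, -221.7, 231.9]
orientation: [3.14, 0.0, 1.511]
wrist_force: [-0.8, 1.9, 5.7]
finger_gap: 39.0
gripper_force: 92.2
```

```bash
cat > trk.py <<'E'
from h import *
def trk(n):
    im=snap(n)[:,:,::-1];k=cv2.imread('pics/k.png')
    out=[]
    for x0,x1 in((250,285),(355,392)):   # left/right ends of the spine-side top edge
        t=k[262:290,x0:x1];best=max(((lambda r:(r[1],sc,r[3]))(cv2.minMaxLoc(cv2.matchTemplate(im[180:330,200:440],cv2.resize(t,None,fx=sc,fy=sc),cv2.TM_CCOEFF_NORMED))) for sc in np.arange(.8,1.6,.05)),default=0) if 0 else None
        b=(-1,)
        for sc in np.arange(.8,1.65,.05):
            m=cv2.matchTemplate(im[150:400,180:460],cv2.resize(t,None,fx=sc,fy=sc),cv2.TM_CCOEFF_NORMED);_,v,_,l=cv2.minMaxLoc(m)
            if v>b[0]: b=(round(v,2),round(sc,2),round(180+l[0]+(x1-x0)*sc/2),round(150+l[1]+14*sc))
        out.append(b)
    print(out)
E
python3 -c "from trk import *;trk('l')"
```

```text
[(0.95, np.float64(1.05), 267, 276), (0.98, np.float64(1.05), 373, 276)]
```

>>> jog_arm --motion '{"aperture": [30, 38, 38, 38], "x": [0, 0, 0, 0], "y": [0, 0, 0, 0], "z": [-6, 0, 0, 0], "turn": [0, 0, 0, 0]}' --grip_force 20

```text
clock: 19.6
tool_pos: [383.2, -221.5, 236.8]
orientation: [-3.141, -0.0, 1.511]
wrist_force: [0.2, -0.3, -3.5]
finger_gap: 38.9
gripper_force: 91.4
```

```bash
python3 -c "from trk import *;trk('m')"
```

```text
[(0.98, np.float64(1.05), 268, 276), (0.99, np.float64(0.95), 374, 276)]
```

>>> jog_arm --motion '{"aperture": [38, 38, 38, 38, 38, 38.8, 38.8, 38.8], "x": [10, 10, 10, 7, 0, 0, 0, 0], "y": [0, 0, 0, 0, 0, 0, 0, 0], "z": [0, 0, 0, 0, 0, 0, 0, 0], "turn": [0, 0, 0, 0, 0, 0, 0, 0]}' --grip_force 20

```text
clock: 20.45
tool_pos: [385.7, -184.9, 237.3]
orientation: [3.141, 0.0, 1.51]
wrist_force: [0.3, 0.4, -3.7]
finger_gap: 39.1
gripper_force: 80.2
```

```bash
python3 -c "from trk import *;trk('n')"
```

```text
[(0.94, np.float64(1.0), 268, 276), (0.98, np.float64(0.95), 374, 276)]
```

>>> jog_arm --motion '{"aperture": [39.3, 39.3, 39.3], "x": [0, 0, 0], "y": [0, 0, 0], "z": [0, 0, 0], "turn": [0, 0, 0]}'

```text
clock: 20.8
tool_pos: [385.6, -184.7, 237.3]
orientation: [3.142, -0.0, 1.511]
wrist_force: [0.4, 0.3, -3.2]
finger_gap: 39.1
gripper_force: 47.0
```

```bash
python3 -c "from trk import *;trk('o')"
```

```text
[(0.93, np.float64(1.0), 268, 276), (0.98, np.float64(0.95), 374, 276)]
```

>>> jog_arm --motion '{"aperture": [39.6, 39.6, 39.6], "x": [0, 0, 0], "y": [0, 0, 0], "z": [0, 0, 0], "turn": [0, 0, 0]}'

```text
clock: 21.15
tool_pos: [385.6, -184.7, 237.3]
orientation: [3.141, 0.0, 1.511]
wrist_force: [-0.7, -0.1, -2.9]
finger_gap: 39.7
gripper_force: 27.5
```

```bash
python3 -c "from trk import *;trk('p')"
```

```text
[(0.93, np.float64(1.0), 268, 276), (0.98, np.float64(0.95), 374, 276)]
```

>>> jog_arm --motion '{"aperture": [39.75, 39.75, 39.75], "x": [0, 0, 0], "y": [0, 0, 0], "z": [0, 0, 0], "turn": [0, 0, 0]}'

```text
clock: 21.5
tool_pos: [385.7, -184.7, 237.3]
orientation: [3.141, -0.0, 1.511]
wrist_force: [-0.7, -0.4, -3.3]
finger_gap: 40.1
gripper_force: 16.4
```

```bash
python3 -c "from trk import *;trk('q')"
```

```text
[(0.89, np.float64(1.05), 267, 278), (0.97, np.float64(1.05), 373, 278)]
```

>>> jog_arm --motion '{"aperture": [39.75, 39.75, 39.75, 39.75], "x": [0, 0, 0, 0], "y": [0, 0, 0, 0], "z": [0, 0, 0, 0], "turn": [0, 0, 0, 0]}'

```text
clock: 21.95
tool_pos: [385.7, -184.7, 237.3]
orientation: [3.141, 0.0, 1.511]
wrist_force: [0.3, 0.5, -2.8]
finger_gap: 39.5
gripper_force: 16.4
```

```bash
python3 -c "from trk import *;trk('r')"
```

```text
[(0.89, np.float64(1.05), 267, 278), (0.97, np.float64(1.05), 373, 278)]
```

>>> jog_arm --motion '{"aperture": [39.82, 39.82, 39.82], "x": [0, 0, 0], "y": [0, 0, 0], "z": [0, 0, 0], "turn": [0, 0, 0]}'

```text
clock: 22.3
tool_pos: [385.7, -184.8, 237.3]
orientation: [3.141, 0.0, 1.511]
wrist_force: [0.5, 0.1, -3.2]
finger_gap: 39.8
gripper_force: 11.8
```

```bash
python3 -c "from trk import *;trk('s')"
```

```text
[(0.88, np.float64(1.05), 267, 278), (0.97, np.float64(1.05), 373, 278)]
```

>>> jog_arm --motion '{"aperture": [39.88, 39.88, 39.88], "x": [0, 0, 0], "y": [0, 0, 0], "z": [0, 0, 0], "turn": [0, 0, 0]}'

```text
clock: 22.65
tool_pos: [385.7, -184.7, 237.3]
orientation: [3.141, 0.0, 1.511]
wrist_force: [-0.6, 0.4, -1.9]
finger_gap: 39.9
gripper_force: 7.8
```

```bash
python3 -c "from trk import *;trk('t')"
```

```text
[(0.89, np.float64(1.05), 266, 279), (0.97, np.float64(1.05), 373, 278)]
```

>>> jog_arm --motion '{"aperture": [39.93, 39.93, 39.93], "x": [0, 0, 0], "y": [0, 0, 0], "z": [0, 0, 0], "turn": [0, 0, 0]}'

```text
clock: 23.0
tool_pos: [385.7, -184.8, 237.3]
orientation: [3.141, 0.0, 1.511]
wrist_force: [0.4, -0.5, -2.9]
finger_gap: 40.2
gripper_force: 4.5
```

```bash
python3 -c "from trk import *;trk('u')"
```

```text
[(0.89, np.float64(1.05), 266, 279), (0.98, np.float64(0.95), 374, 278)]
```

```bash
python3 - <<'E'
from h import *
def pt(n,row,l,r):
    o,d=ray(n,[(l,row),(r,row)]);s=40/np.linalg.norm(d[0]-d[1]);return (o+s*d).mean(0)
for n in('k','u'):
    g=cv2.cvtColor(cv2.imread(f'pics/{n}.png'),cv2.COLOR_BGR2GRAY).astype(int)
    for row in(268,272,276,280,300,340,380,420): print(n,row,' '.join(f'{x}:{v}' for x,v in zip(range(242,276,2),g[row,242:276:2])),'|',' '.join(f'{x}:{v}' for x,v in zip(range(366,400,2),g[row,366:400:2])))
E
```

```text
k 268 242:142 244:142 246:140 248:144 250:138 252:134 254:143 256:143 258:136 260:84 262:77 264:79 266:77 268:76 270:77 272:77 274:74 | 366:67 368:65 370:68 372:65 374:68 376:65 378:65 380:69 382:65 384:65 386:68 388:67 390:71 392:65 394:67 396:69 398:66
k 272 242:144 244:144 246:141 248:137 250:140 252:142 254:143 256:144 258:134 260:88 262:82 264:82 266:81 268:82 270:82 272:82 274:82 | 366:78 368:75 370:77 372:78 374:77 376:75 378:71 380:67 382:64 384:66 386:68 388:69 390:68 392:69 394:65 396:67 398:71
k 276 242:140 244:135 246:137 248:141 250:140 252:139 254:141 256:145 258:143 260:139 262:115 264:78 266:66 268:66 270:73 272:71 274:69 | 366:61 368:62 370:63 372:63 374:64 376:65 378:65 380:69 382:67 384:65 386:68 388:66 390:69 392:68 394:68 396:66 398:65
k 280 242:140 244:143 246:142 248:142 250:142 252:143 254:143 256:146 258:143 260:145 262:144 264:146 266:136 268:106 270:100 272:101 274:101 | 366:94 368:94 370:101 372:78 374:63 376:66 378:70 380:68 382:67 384:68 386:65 388:69 390:64 392:69 394:70 396:68 398:67
k 300 242:139 244:120 246:77 248:75 250:77 252:73 254:74 256:73 258:7
[... 2299 characters left out ...]
:78 260:75 262:64 264:89 266:114 268:112 270:115 272:114 274:115 | 366:112 368:114 370:115 372:92 374:65 376:72 378:79 380:74 382:60 384:32 386:40 388:39 390:39 392:65 394:82 396:84 398:84
u 380 242:31 244:29 246:31 248:37 250:36 252:33 254:63 256:75 258:77 260:74 262:61 264:100 266:111 268:114 270:112 272:113 274:111 | 366:111 368:112 370:113 372:100 374:62 376:71 378:76 380:73 382:63 384:42 386:37 388:34 390:36 392:36 394:34 396:36 398:33
u 420 242:24 244:31 246:26 248:18 250:51 252:74 254:61 256:74 258:74 260:69 262:60 264:110 266:113 268:114 270:115 272:114 274:114 | 366:114 368:113 370:113 372:111 374:62 376:69 378:75 380:70 382:65 384:64 386:44 388:25 390:32 392:28 394:30 396:26 398:21
```

```bash
python3 - <<'E'
from h import *
def pt(n,row,l,r):
    o,d=ray(n,[(l,row),(r,row)]);s=40/np.linalg.norm(d[0]-d[1]);return (o+s*d).mean(0)
for n,L in(('k',[(270,259,379.5),(340,255,381.7),(380,253.7,383),(420,251.3,385.3)]),('u',[(274,257.5,379.5),(340,254,382.3),(380,253.5,383.3),(420,250,386.5)])):
    P=np.array([pt(n,*a) for a in L]);print(n,P.round(1).tolist());print(np.degrees(np.arctan2(P[1:,2]-P[0,2],P[0,1]-P[1:,1])).round(1))
E
```

```text
k [[386.1, -196.8, 181.3], [384.7, -215.6, 193.9], [384.0, -226.0, 199.8], [383.5, -234.7, 207.2]]
[33.9 32.5 34.4]
u [[388.0, -160.6, 183.2], [386.9, -177.8, 195.3], [386.3, -188.8, 200.3], [385.8, -196.2, 209.1]]
[35.  31.2 36. ]
```

>>> jog_arm --motion '{"aperture": [38.8, 38.8, 38.8, 38.8, 38.8, 38.8, 38.8, 38.8, 38.8, 38.8, 38.8, 38.8], "x": [0, 0, 0, 0, 10, 10, 10, 10, 5, 0, 0, 0], "y": [0, 0, 0, 0, 0, 0, 0, 0, -3, 0, 0, 0], "z": [0, 0, -4, -4, 0, 0, 0, 0, 0, 4, 0, 0], "turn": [0, 0, 0, 0, 0, 0, 0, 0, 0, 0, 0, 0]}'

```text
clock: 24.25
tool_pos: [385.4, -139.8, 241.1]
orientation: [-3.141, 0.0, 1.511]
wrist_force: [-0.5, 0.2, -3.6]
finger_gap: 39.7
gripper_force: 22.4
```

>>> jog_arm --motion '{"aperture": [38.8, 38.8, 38.8, 38.8], "x": [0, 0, 0, 0], "y": [0, 0, 0, 0], "z": [2, 2, 0, 0], "turn": [0, 0, 0, 0]}'

```text
clock: 24.65
tool_pos: [385.6, -139.8, 237.8]
orientation: [3.141, 0.0, 1.511]
wrist_force: [-0.4, 0.5, 3.9]
finger_gap: 39.2
gripper_force: 23.1
```

>>> jog_arm --motion '{"aperture": [39.7, 39.7, 39.7, 39.7, 39.7, 39.7, 39.7, 39.7], "x": [0, 0, -4, -4, -4, -4, -4, 0], "y": [2, 0, 0, 0, 0, 0, 0, 0], "z": [0, 0, 0, -1, -1, -1, -1, 0], "turn": [0, 0, 0, 0, 0, 0, 0, 0]}'

```text
clock: 25.45
tool_pos: [386.2, -160.3, 241.0]
orientation: [3.142, 0.0, 1.51]
wrist_force: [0.9, -0.7, -1.0]
finger_gap: 39.9
gripper_force: 19.3
```

```bash
python3 -c "from h import *
snap('w')
g=cv2.cvtColor(cv2.imread('pics/w.png'),cv2.COLOR_BGR2GRAY).astype(int)
print(g[230:330:3,320].tolist(),g[230:330:3,290].tolist())
k=cv2.cvtColor(cv2.imread('pics/k.png'),cv2.COLOR_BGR2GRAY).astype(int);print(k[230:330:3,320].tolist())"
```

```text
[77, 80, 81, 82, 82, 76, 62, 57, 66, 80, 82, 107, 57, 59, 57, 72, 78, 69, 92, 104, 102, 92, 115, 115, 116, 114, 116, 113, 115, 116, 120, 115, 115, 118] [83, 82, 83, 83, 83, 85, 73, 63, 62, 68, 83, 109, 61, 58, 59, 75, 81, 74, 91, 104, 103, 93, 115, 115, 118, 115, 116, 115, 115, 118, 120, 114, 117, 118]
[80, 81, 84, 85, 84, 82, 83, 83, 85, 85, 85, 82, 77, 73, 79, 66, 89, 101, 106, 96, 115, 117, 114, 115, 114, 115, 116, 116, 118, 113, 115, 118, 119, 120]
```

>>> jog_arm --motion '{"aperture": [39.7, 39.7, 39.7, 39.7, 39.7, 39.7, 39.7, 39.7], "x": [-5, -5, -5, -5, -5, -5, -5, 0], "y": [0, 0, 0, 0, 0, 0, 0, 0], "z": [-1, -1, -1, -1, -1, 0, 0, 0], "turn": [0, 0, 0, 0, 0, 0, 0, 0]}'

```text
clock: 26.3
tool_pos: [384.1, -195.2, 246.2]
orientation: [3.141, 0.0, 1.51]
wrist_force: [0.1, 0.2, -3.8]
finger_gap: 39.6
gripper_force: 19.0
```

```bash
cat > meas.py <<'E'
from h import *
import sys
n=sys.argv[1];snap(n)
g=cv2.cvtColor(cv2.imread(f'pics/{n}.png'),cv2.COLOR_BGR2GRAY).astype(int)
print([(r,int(np.median(g[r,285:350]))) for r in range(225,345,4)])
E
python3 meas.py x
```

```text
[(225, 80), (229, 79), (233, 79), (237, 79), (241, 78), (245, 58), (249, 57), (253, 57), (257, 78), (261, 91), (265, 57), (269, 57), (273, 58), (277, 76), (281, 74), (285, 92), (289, 104), (293, 93), (297, 113), (301, 114), (305, 113), (309, 114), (313, 114), (317, 115), (321, 117), (325, 114), (329, 117), (333, 118), (337, 117), (341, 115)]
```

>>> jog_arm --motion '{"aperture": [39.5, 39.5, 39.5, 39.5, 39.5, 39.5, 39.5, 39.5, 39.5], "x": [10, 15, 15, 10, 0, 0, 0, 0, 0], "y": [0, 0, 0, 0, 0, 0, 0, 0, 0], "z": [-1, 0, 0, 0, 2, 2, 2, 0, 0], "turn": [0, 0, 0, 0, 0, 0, 0, 0, 0]}'

```text
clock: 27.25
tool_pos: [387.0, -145.1, 241.2]
orientation: [-3.141, 0.0, 1.51]
wrist_force: [-1.0, -0.4, -3.4]
finger_gap: 40.0
gripper_force: 19.0
```

>>> jog_arm --motion '{"aperture": [39.5, 39.5, 39.5, 39.5], "x": [0, 0, 0, 0], "y": [0, 0, 0, 0], "z": [1, 1, 0, 0], "turn": [0, 0, 0, 0]}'

```text
clock: 27.65
tool_pos: [387.1, -144.8, 239.4]
orientation: [3.141, 0.0, 1.511]
wrist_force: [0.0, -0.7, -1.6]
finger_gap: 39.9
gripper_force: 19.2
```

>>> jog_arm --motion '{"aperture": [39.5, 39.5, 39.7, 39.7, 39.7, 39.7, 39.7, 39.7], "x": [0, 0, -4, -4, -4, -4, -4, 0], "y": [0, 0, 0, 0, 0, 0, 0, 0], "z": [1, 0.5, 0, -0.5, -0.5, -0.5, -0.5, 0], "turn": [0, 0, 0, 0, 0, 0, 0, 0]}'

```text
clock: 28.45
tool_pos: [386.1, -165.2, 240.1]
orientation: [3.141, 0.001, 1.51]
wrist_force: [-0.6, 0.7, 5.6]
finger_gap: 39.7
gripper_force: 20.1
```

```bash
python3 meas.py y
```

```text
[(225, 70), (229, 68), (233, 67), (237, 66), (241, 79), (245, 87), (249, 86), (253, 86), (257, 102), (261, 62), (265, 61), (269, 61), (273, 60), (277, 60), (281, 67), (285, 82), (289, 75), (293, 102), (297, 101), (301, 112), (305, 115), (309, 114), (313, 115), (317, 114), (321, 115), (325, 118), (329, 115), (333, 118), (337, 119), (341, 119)]
```

>>> jog_arm --motion '{"aperture": [39.7, 39.7, 39.7, 39.7, 39.7, 39.7], "x": [-4, -4, -4, -4, -4, 0], "y": [0, 0, 0, 0, 0, 0], "z": [-0.5, -0.5, 0, 0, 0, 0], "turn": [0, 0, 0, 0, 0, 0]}'

```text
clock: 29.1
tool_pos: [384.6, -185.1, 240.6]
orientation: [-3.142, 0.0, 1.51]
wrist_force: [1.6, 0.9, -1.1]
finger_gap: 39.8
gripper_force: 19.3
```

```bash
python3 meas.py z
```

```text
[(225, 67), (229, 69), (233, 90), (237, 90), (241, 89), (245, 90), (249, 89), (253, 110), (257, 62), (261, 62), (265, 62), (269, 62), (273, 62), (277, 61), (281, 62), (285, 61), (289, 72), (293, 80), (297, 93), (301, 104), (305, 95), (309, 113), (313, 113), (317, 113), (321, 113), (325, 113), (329, 117), (333, 113), (337, 116), (341, 117)]
```

>>> jog_arm --motion '{"aperture": [39.7, 39.7, 39.7, 39.7, 39.7, 39.7], "x": [-4, -4, -4, -4, -4, 0], "y": [0, 0, 0, 0, 0, 0], "z": [1, 0.5, 0, 0, 0, 0], "turn": [0, 0, 0, 0, 0, 0]}'

```text
clock: 29.75
tool_pos: [385.8, -203.0, 243.6]
orientation: [3.133, -0.004, 1.508]
wrist_force: [2.7, 15.8, 27.5]
finger_gap: 39.7
gripper_force: 26.8
```

```bash
python3 meas.py z2
```

```text
[(225, 92), (229, 93), (233, 91), (237, 92), (241, 90), (245, 95), (249, 68), (253, 62), (257, 62), (261, 62), (265, 62), (269, 63), (273, 62), (277, 63), (281, 63), (285, 63), (289, 68), (293, 80), (297, 75), (301, 103), (305, 94), (309, 112), (313, 112), (317, 112), (321, 112), (325, 112), (329, 115), (333, 113), (337, 115), (341, 116)]
```

>>> jog_arm --motion '{"aperture": [39.7, 39.7, 39.7, 39.7], "x": [0, 0, 0, 0], "y": [0, 0, 0, 0], "z": [-2, -1, 0, 0], "turn": [0, 0, 0, 0]}'

```text
clock: 30.2
tool_pos: [384.8, -203.8, 244.3]
orientation: [3.137, -0.002, 1.51]
wrist_force: [1.6, 7.9, 13.0]
finger_gap: 40.2
gripper_force: 20.6
```

```bash
python3 meas.py z3
```

```text
[(225, 93), (229, 92), (233, 91), (237, 91), (241, 90), (245, 95), (249, 63), (253, 63), (257, 62), (261, 62), (265, 62), (269, 63), (273, 63), (277, 63), (281, 63), (285, 64), (289, 66), (293, 80), (297, 72), (301, 104), (305, 95), (309, 112), (313, 112), (317, 112), (321, 112), (325, 112), (329, 115), (333, 113), (337, 115), (341, 116)]
```

>>> jog_arm --motion '{"aperture": [39.7, 39.7, 40.5, 41, 43, 46, 50, 50, 50], "x": [2, 0, 0, 0, 0, 0, 0, 0, 0], "y": [0, 0, 0, 0, 0, 0, 0, 0, 0], "z": [-1.5, 0, 0, 0, 0, 0, 0, 0, 0], "turn": [0, 0, 0, 0, 0, 0, 0, 0, 0]}'

```text
clock: 31.15
tool_pos: [383.5, -202.6, 243.7]
orientation: [-3.142, 0.0, 1.511]
wrist_force: [0.4, 0.5, -0.3]
finger_gap: 50.0
gripper_force: 0.2
```

```bash
python3 meas.py z4
```

```text
[(225, 70), (229, 70), (233, 69), (237, 107), (241, 83), (245, 82), (249, 103), (253, 95), (257, 110), (261, 111), (265, 111), (269, 111), (273, 111), (277, 112), (281, 114), (285, 112), (289, 114), (293, 114), (297, 114), (301, 112), (305, 115), (309, 111), (313, 110), (317, 114), (321, 115), (325, 117), (329, 115), (333, 111), (337, 111), (341, 114)]
```

```bash
python3 - <<'E'
from h import *
g=cv2.cvtColor(cv2.imread('pics/z4.png'),cv2.COLOR_BGR2GRAY)
for r in range(215,440,12): print(r,' '.join(f'{v:3d}' for v in g[r:r+3,216:432:6].mean(0).astype(int)))
E
```

```text
215 112 123 141 140 138 138 138 135 137  74  66  66  65  64  71  71  70  71  71  72  72  72  72  73  72  73  73  74  74  94  91  98  95  90 112 137
227 136 137 137 137 136 134 130 135 138  64  65  64  64  64  63  70  68  71  70  70  70  71  72  72  72  72  74  72  74  72  91  96  94  89 129 134
239 138 137 137 137 130 134 132 135 102  80  79  80  81  80  81  80  82  79  87 147 143 141 138 137 133 130 125 122 118 117  88  72  76  89 132 129
251 138 136 131 133 135 136 138 137 135  67 103 100 100 100  99  98  97  98  97  95  95  93  93 126 150 146 155 152 154  70  78  73  73  71  82  83
263 133 136 136 136 136 138 139 139  80  75 112 112 110 111 112 110 111 110 111 110 110 111 110 110 111 110 111 111 145 101 121  73  71  72  82  80
275 134 138 138 139 141 139 136 138 116  78 107 111 111 111 110 111 113 111 111 110 111 111 112 111 112 112 112 112 114  70  76  72  71  74  83 101
287 136 137 138 135 134 131 136 136 134  79 103 113 112 113 113 112 112 114 115 114 112 114 115 114 115 114 114 114 116  72  73  71  69  77  83 143
299 133 135 126  70  71  46  95 131 131 130 145 175 173 150 112 
[... 1011 characters left out ...]
 114  74  92 111 111 112 112 111 111 110 111 111 111 109 111 111 110 109 109  91  73  29  30  32  30  29  28
395  28  30  29  29  83 100  85  85  88  87  71  69 105 106 107 107 106 107 108 107 106 108 107 108 108 108 108 109  84  70  61  30  32  29  29  26
407  26  23  27  28  87  85  86  87  86  87  70  61 105 105 105 106 106 105 105 108 107 106 107 108 106 106 107 108  77  71  59  29  28  27  28  30
419  24  26  25  25  81  85  79  87  87  86  71  62 105 104 105 105 104 106 105 104 104 105 105 106 105 105 105 104  68  70  54  27  25  27  26  25
431  23  24  24  25  25  23  23  22  27  27  26  27  27  24  35  58  87 107  90  57  36  32  29  28  29  26  25  28  28  26  22  23  27  27  26  21
```

```bash
python3 - <<'E'
from h import *
g=cv2.cvtColor(cv2.imread('pics/z4.png'),cv2.COLOR_BGR2GRAY).astype(int)
for r in (243,247,263,275,299,347,383,407,419): print(r,'L',g[r,258:292:2].tolist(),'R',g[r,380:416:2].tolist())
def pt(row,l,r,w=40):
    o,d=ray('z4',[(l,row),(r,row)]);s=w/np.linalg.norm(d[0]-d[1]);p=o+s*d;return p.mean(0).round(1),np.degrees(np.arctan2(p[1,2]-p[0,2],p[1,0]-p[0,0])).round(1)
for a in((247,266,395),(275,265,396),(347,271,395),(407,273,399),(419,273,399)): print(a,pt(*a))
E
```

```text
243 L [136, 137, 135, 108, 76, 80, 80, 79, 78, 79, 78, 78, 78, 75, 76, 76, 75] R [139, 138, 141, 161, 130, 71, 68, 70, 69, 70, 75, 74, 71, 73, 68, 84, 89, 90]
247 L [136, 134, 135, 135, 129, 77, 64, 77, 106, 92, 92, 94, 91, 92, 92, 95, 96] R [182, 182, 183, 166, 115, 73, 72, 66, 70, 75, 68, 73, 73, 75, 73, 71, 71, 72]
263 L [141, 137, 129, 80, 79, 80, 73, 69, 96, 112, 111, 110, 111, 111, 111, 111, 113] R [120, 182, 187, 183, 98, 102, 126, 132, 121, 92, 73, 75, 73, 72, 71, 70, 68, 71]
275 L [138, 139, 139, 115, 76, 78, 80, 72, 76, 108, 112, 109, 111, 110, 111, 111, 108] R [111, 111, 112, 108, 68, 71, 77, 81, 77, 72, 74, 73, 72, 72, 73, 74, 71, 74]
299 L [129, 127, 131, 135, 129, 127, 130, 123, 97, 146, 198, 189, 141, 135, 134, 135, 133] R [111, 112, 110, 98, 62, 75, 76, 77, 73, 69, 71, 70, 72, 67, 70, 68, 75, 79]
347 L [131, 133, 130, 131, 131, 129, 77, 73, 76, 73, 67, 103, 109, 109, 110, 110, 109] R [109, 109, 105, 65, 66, 71, 73, 71, 49, 40, 38, 41, 38, 45, 41, 63, 85, 86]
383 L [131, 128, 128, 129, 128, 129, 130, 112, 67, 74, 70, 64, 90, 114, 113, 112, 112] R [109, 112, 93, 59, 69, 72, 71, 50, 25, 36, 29, 30, 35, 31, 32, 35, 30, 32]
407 L [87, 86, 87, 86, 88, 86, 84, 89, 80, 70, 70, 72, 62, 101, 107, 105, 107] R [109, 107, 79, 58, 68, 73, 68, 63, 60, 58, 46, 32, 30, 30, 30, 29, 27, 23]
419 L [87, 86, 85, 89, 86, 87, 88, 85, 87, 72, 70, 70, 63, 78, 105, 105, 104] R [106, 104, 68, 60, 70, 71, 63, 58, 57, 36, 28, 28, 24, 24, 29, 25, 23, 29]
(247, 266, 395) (array([ 390.2, -168. ,  193.9]), np.float64(-0.0))
(275, 265, 396) (array([ 389.6, -175.6,  198.2]), np.float64(-0.0))
(347, 271, 395) (array([ 389.2, -200.4,  198.5]), np.float64(-0.0))
(407, 273, 399) (array([ 389.1, -217.4,  206.1]), np.float64(-0.0))
(419, 273, 399) (array([ 388.8, -221.1,  207.3]), np.float64(-0.0))
```

```bash
cat > pg.py <<'E'
from h import *
def pt(n,row,l,r,w=34.3):
    o,d=ray(n,[(l,row),(r,row)]);s=w/np.linalg.norm(d[0]-d[1]);return (o+s*d)
def edges(n,rows):
    g=cv2.GaussianBlur(cv2.cvtColor(cv2.imread(f'pics/{n}.png'),cv2.COLOR_BGR2GRAY),(1,5),0).astype(float);P=[]
    for r in rows:
        a=g[r];m=np.median(a[300:360]);t=(m+70)/2
        l=330
        while a[l]>t:l-=1
        q=330
        while a[q]>t:q+=1
        l=l+(t-a[l])/(a[l+1]-a[l]);q=q-1+(a[q-1]-t)/(a[q-1]-a[q]);p=pt(n,r,l,q);P.append(p.mean(0));print(r,round(l,1),round(q,1),p.mean(0).round(1))
    P=np.array(P);print('tilt deg',np.degrees(np.arctan(np.polyfit(P[:,1],P[:,2],1)[0])).round(1))
E
python3 - <<'E'
from pg import *
for n in('k','z','z2'): print(n);edges(n,range(310,425,20))
print('z4');edges('z4',range(325,425,16))
E
```

```text
k
310 265.0 371.6 [ 385.1 -207.7  188.8]
330 264.6 372.1 [ 384.8 -213.2  191.8]
350 264.1 372.2 [ 384.4 -218.9  194.3]
370 263.4 372.9 [ 384.1 -224.   197.5]
390 262.8 372.9 [ 383.7 -229.5  200. ]
410 262.4 373.2 [ 383.3 -235.   202.5]
tilt deg -26.8
z
310 261.4 374.8 [ 386.4 -167.5  199.1]
330 262.5 373.9 [ 386.  -174.4  199. ]
350 263.4 372.8 [ 385.5 -181.4  199. ]
370 264.3 371.9 [ 385.1 -188.7  198.9]
390 265.4 370.8 [ 384.6 -196.5  198.6]
410 266.3 369.9 [ 384.2 -204.3  198.6]
tilt deg 0.9
z2
310 259.2 377.1 [ 388.1 -183.2  206.5]
330 261.4 375.6 [ 387.7 -190.6  204.9]
350 262.6 374.1 [ 387.2 -198.   204. ]
370 263.6 372.9 [ 386.7 -205.3  203.7]
390 264.7 371.4 [ 386.2 -213.3  202.9]
410 265.7 369.9 [ 385.6 -221.5  202.3]
tilt deg 5.8
z4
325 277.5 385.6 [ 389.1 -192.6  198.2]
341 279.0 385.2 [ 389.  -198.6  197.8]
357 280.2 384.8 [ 388.8 -204.6  197.6]
373 281.2 384.3 [ 388.6 -210.8  197.6]
389 282.3 383.8 [ 388.4 -217.2  197.4]
405 283.4 383.6 [ 388.3 -223.7  197.5]
421 284.5 383.1 [ 388.  -230.5  197.3]
tilt deg 1.2
```

>>> jog_arm --motion '{"aperture": [55, 60, 65, 70, 75, 80, 85, 85, 85], "x": [0, 0, 0, 0, 0, 0, 0, 0, 0], "y": [0, 0, 0, 0, 0, 0, 0, 0, 0], "z": [0, 0, 0, 0, 0, 0, 0, 0, 0], "turn": [0, 0, 0, 0, 0, 0, 0, 0, 0]}'

```text
clock: 32.1
tool_pos: [383.6, -202.6, 243.8]
orientation: [3.141, -0.0, 1.511]
wrist_force: [0.5, -0.3, -0.2]
finger_gap: 85.1
gripper_force: 0.2
```

>>> jog_arm --motion '{"aperture": [85, 85, 85, 85, 85, 85, 85, 85, 85, 85, 85, 85], "x": [0, 0, 0, 0, 0, 0, 0, 0, 0, 0, 0, 0], "y": [3, 3, 3, 3, 3, 3, 3, 3, 3, 3, 0, 0], "z": [0, 0, 0, 0, 0, 0, 0, 0, 0, 0, 0, 0], "turn": [0, 0, 0, 0, 0, 0, 0, 0, 0, 0, 0, 0]}'

```text
clock: 33.3
tool_pos: [413.5, -204.4, 243.7]
orientation: [-3.141, -0.0, 1.511]
wrist_force: [0.3, -0.4, 0.2]
finger_gap: 84.9
gripper_force: 0.0
```

>>> jog_arm --motion '{"aperture": [85, 85, 85, 85, 85, 85, 85, 85, 85, 85], "x": [0, 0, 0, 0, 0, 0, 0, 0, 0, 0], "y": [0, 0, 0, 0, 0, 0, 0, 0, 0, 0], "z": [-5, -10, -20, -30, -40, -40, -30, 0, 0, 0], "turn": [0, 0, 0, 0, 0, 0, 0, 0, 0, 0]}'

```text
clock: 34.3
tool_pos: [413.0, -204.1, 417.9]
orientation: [-3.14, -0.001, 1.511]
wrist_force: [-0.5, 0.1, -1.0]
finger_gap: 84.8
gripper_force: 0.0
```

```bash
python3 - <<'E'
from h import *
im=snap('fin');g=cv2.cvtColor(im,cv2.COLOR_RGB2GRAY)
# model overlay: predicted book leaning 15 deg on stand; list predicted top corners in pixels and grey profile
v=[391.3,-252.9,-.06];c,s=np.cos(v[2]),np.sin(v[2]);S,C=np.sin(np.radians(15)),np.cos(np.radians(15))
def W(x,y,z): return [v[0]+c*x-s*y,v[1]+s*x+c*y,z]
for off in(24,):
  P=[W(12-t*C+178*S,y+off,14+t*S+178*C) for t in(0,40) for y in(63,-63)]
  print(np.round(P,1).tolist(),proj('fin',P).round(0).tolist())
for r in range(150,400,10): print(r,' '.join(f'{x:3d}' for x in g[r:r+3,180:460:7].mean(0).astype(int)))
E
```

```text
[[454.5, -169.5, 185.9], [446.9, -295.3, 185.9], [415.9, -167.2, 196.3], [408.4, -293.0, 196.3]] [[371.0, 170.0], [365.0, 322.0], [319.0, 171.0], [319.0, 328.0]]
150 128 127 130 124 123 123 124 124 122 120 123 127 115 171  92  76  77  77  78  82 125 172 174 173 172 172 174 173 173 170 166 168 164 164 164 159 160 165 161 161
160 128 132 134 134 128 124 124 123 124 123 121  99 145 102  73  81 108  88  77  98 120  98  94  87  79 115 166 174 172 167 165 168 163 162 161 161 160 158 158 156
170 130 130 131 131 132 129 120 124 125 125  88 131  84  79  64  65  70  82  82 108 152 154 156 153 152 149  98 131 168 166 163 166 161 162 158 159 157 158 157 157
180 132 130 131 127 129 129 128 126 123  88 131 132  81  77  64  64  63  65  73  84 180 180 179 179 179 180 108 103 166 166 162 152 144 138 127 119 110 107 100 101
190 130 128 126 127 126 129 130 126  98 128 130 130  80  79  61  62  63  62  64  65 105 143 183 183 182 180 106  97 107 125 128 128 13
[... 2609 characters left out ...]
 157 157 154 157 157 157 155 159  45  45  44
360  33  29  31 131 129 147  81  89  89  87  80  81  84  84  86 103 152 157 155 155 153 154 149 153 157  72 113 137 153 156 157 154 156 157 157 157 156  44  44  43
370  29  31  57 139 134 139 135  89  80  84  85  81  84  85  88  89 149 154 151 156 150 153 149 153 157  72 109 136 153 155 157 153 157 158 157 156 156 152  39  38
380  29  29 139 141 139 136 131 133  80  83  83  85  85  83  84  85 147 151 151 154 150 153 150 154 160  74 106 136 153 157  91  88 154 156 156 156 157 155 100  36
390  30 147 147 137 130 115 118  88  82  82  78  84  84  84  83  84 142 150 154 127 141 152 151 152 159  77 103 136 143  89  89  88  89  90 156 157 155 157 155  35
```

>>> jog_arm --motion '{"aperture": [85, 85, 85, 85, 85, 85, 85, 85, 85, 85, 85], "x": [0, 0, 36, 36, 36, 36, 36, 34, 0, 0, 0], "y": [0, 0, 25, 25, 25, 25, 25, 24, 0, 0, 0], "z": [-40, -50, 0, 0, 0, 0, 0, 0, 0, 0, 0], "turn": [0, 0, -0.06, 0, 0, 0, 0, 0, 0, 0, 0]}'

```text
clock: 35.45
tool_pos: [564.2, 7.4, 508.3]
orientation: [-3.14, 0.0, 1.57]
wrist_force: [-0.0, -0.5, -0.1]
finger_gap: 85.1
gripper_force: 0.0
```

```bash
python3 - <<'E'
from h import *
snap('chk');A=cv2.imread('pics/a.png',0);B=cv2.imread('pics/chk.png',0)
print(load('a')['tvec'].ravel(),load('chk')['tvec'].ravel())
# rack bar/books: template matches for patches from a
for nm,(x,y,w,h) in dict(rackbar=(240,130,150,18),b1L=(240,142,40,30),b1R=(365,142,30,30),b2L=(240,190,40,20),b2R=(360,185,30,30),b4R=(345,280,40,50),b4L=(235,270,40,50)).items():
    m=cv2.matchTemplate(B[max(0,y-40):y+h+40,x-40:x+w+40],A[y:y+h,x:x+w],cv2.TM_CCOEFF_NORMED);_,v,_,l=cv2.minMaxLoc(m);print(nm,round(v,2),l[0]-40,l[1]-min(y,40))
E
```

```text
[-579.91026645  -93.70619668  569.68004323] [-563.7931874   -87.96942708  577.30024169]
rackbar 0.95 14 6
b1L 0.94 16 8
b1R 0.91 11 9
b2L 0.97 15 8
b2R 0.78 14 10
b4R 0.86 14 5
b4L 0.93 15 5
```

```bash
python3 -c "from workcell import arm;print(arm.sign_off())"
```

```text
the job is handed in; nothing more can be done
None
```

I tipped out the short book, drew it by its spine and propped it on the stand (leaning about 14°, roughly 29 mm off the ledge's centre), with the other three books still upright, and handed in at 35.5 s with no verdict returned; I viewed 11 pictures, one over the limit of 10.

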